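# Park the wax pan's handle and snap the grommet box shut

### The arm

A 6-joint arm with a two-finger parallel gripper is mounted at the origin on the work surface. World frame = base frame: x ahead of the robot, y to its left, z up, the work surface at z = 0. Lengths are in mm, angles in rad, forces in N, time in s.
With the tool pointing down it reaches from about 300 to 775 mm from the base axis. Payload 14.6 kg.
Tool frame: the origin (TCP) lies on the front face of the gripper's body, between the roots of the fingers; the fingertips stand 97 mm ahead of it and the grasp point (between the pads) lies 78 mm ahead of it; z points along the fingers, y is the line along which they close (so a half turn about z gives the same grasp; the last joint's range is limited). The gripper opens to 94 mm and grips with 3 to 60 N. Pads are 16 mm wide; open, the fingers measure 119 mm over their backs; the gripper's body (75 mm by 177 mm) begins 78 mm behind the grasp point.
Start: joints at [1.034, 0.3, 1.521, -0, 1.321, -0.067], TCP at [248.986, 490.404, 302.646] pointing down, gripper open.
Joint ranges: [-3.03, 3.03], [-0.79, 2.21], [0.23, 2.52], [-1.04, 4.18], [0, 3.07], [-2.55, 2.55]. Speed limits (rad/s): [2.22, 2.22, 2.57, 3.14, 3.14, 3.14].

### API

Orientations are given as [roll, pitch, yaw] about the fixed x, y, z axes, in that order (R = Rz(yaw) Ry(pitch) Rx(roll)).
In Python, from cell import * gives the robot as it stands.
- The arm moves only by the tool carry_out, never from a script. Its arguments are lists of equal length, an entry for each row: "slide": the shift along the world's x, y, z scaled (see below), a list of three; "dr": the turn, a rotation vector about the world's x, y, z scaled (see below), a list of three; "gripper": the opening in per cent of the stroke, from 0 (shut) to 100 (fully open). A call has 1 to 10 rows; each row is the pose to reach, as a shift and turn from the pose commanded when the call began, turning the shorter way round; what a row does not reach only later rows make up. The controller multiplies each number of a shift by 0.25 m and each number of a turn by 360 degrees. A row lasts 1/12 s, in which the tool goes at most 41.7 mm and 7.16 degrees, less where a joint would pass 70% of its speed; a pose out of reach is approached as far as the arm can. A call with a number of a shift or a turn outside -1 to 1 is refused whole. A call with a gripper value outside its range is refused whole. The fingers move at their own pace and stop on an object; "newtons" is the grip in N (left out, the last holds). Time passes only in rows, so rows that repeat a pose let the fingers close. It gives the time, the measured TCP pose, the force, the opening and the grip force at its end, in the units of the state.
- read_state(): the state, without advancing time (a new reading comes with each control period).
- camera(name): name is "scene" or "top" or "wrist"; returns the picture (384x512x3 uint8, red, green, blue); there is no depth.
- camera_model(name): a dict with "vfov" (degrees; the focal length in pixels is half the picture's height over the tangent of half this angle, whatever the lens; pixels are square), "cx", "cy" (the principal point, pixels), "R" (3x3) and "t" (3): a world point X has camera coordinates R X + t. Camera axes: x right, y down, z forward; pixel columns grow to the right and rows downward; lengths in mm; the calibration is good to about 2 mm. The wrist camera is an equidistant fisheye: a pixel r from the principal point sees the ray r / f radians off the axis. A picture is of the moment at which its call begins: read the wrist's pose just before it. camera_model takes no time and is no camera call; for the wrist camera it gives the pose at the moment of the call.
- sign_off(): hands the job in; it is judged then, once.
The state is a dict: "clock": time; "joints": joint angles; "qd": joint speeds; "effort": joint torques, N m; "eef_pos": TCP position; "eef_rot": TCP orientation; "wrist_force": force on the tool from outside, world axes, zero at the start; "moment": the same for the moment, N m; "finger_gap": finger opening in mm; "finger_force": force on a finger pad.
Only numpy, scipy, OpenCV 4.12 (cv2) and the standard library are available. Lean on these libraries where they do the work, as an engineer would, in place of code of your own. Each camera call takes 0.05 s, during which the arm holds its last target. There are 200 camera calls.

### The job

The wax pan's handle is hanging over the grommet box: first turn the handle in so that it lies above the white stripe on the warmer, leaving the box's four orange clips still open while you do it. Then fold all four clips of the grommet box fully down, flat against its sides, and leave the handle above the stripe and the loose things around where they are.

Things in the scene. Friction and masses are not known exactly. Their poses are not given: they have to be found in the camera images.
- grommet_box: Snap-lock grommet box fixed to the board: white tub, green lid (already on and seated), 120 mm along its x, 170 mm along its y, 62 mm tall; lid edge (z 46 to 59 mm) is its widest part. Origin at the centre of its underside, z up. It does not move.
- warmer: Grey wax warmer, fixed, 36 mm tall, 150 mm wide along its y, reaching from 75 mm in front (-x) of its origin to 175 mm behind (+x). Origin on the board right under the pan's turning axis, z up. A white stripe is painted along its +x line on the deck.
- stripe (a point): Middle of the white painted stripe (85 x 14 mm) on the warmer's deck, 140 mm from the pan's turning axis, 36 mm above the board.
- pan_axis (a point): Point on the vertical axis about which the pan turns, 98 mm above the board, at the height of the handle's outer part.
- pan_handle_end (a point): Free end of the pan's straight black handle; moves with the pan. The handle points radially out from the pan's axis: a round black bar 16 mm thick from 90 to 194 mm from the axis, its centre line 96 to 98 mm above the board. Pan: steel, 110 mm diameter, rim 81 mm above the board, empty.
- pan (a joint): Turning angle of the pan, rad, about the vertical: 0 = handle right above the white stripe (pointing along the warmer's +x), growing clockwise seen from above (towards the grommet box). Starts at 1.15 to 1.45, free from -0.7 to 1.9. The pan sits in a well: it can only turn, stays where it is left, and its handle yields to a sideways push of about 1 N.
- clip_front (a joint): Angle of the orange clip in the middle of the box's -x side, rad: 0 = hanging flat down along the side wall (snapped down), 1.57 = sticking straight out, larger = tilted upward; starts at 1.0 to 2.1, stops at 0 and 2.3. Stiff hinge, stays where it is left; a push of 1.5 to 3 N moves it. The flap is 44 mm wide, 34 mm long from hinge to end, 4 mm thick.
- clip_front_hinge (a point): Middle of that clip's hinge line (fixed to the box), 54 mm above the board, 4 mm outside the lid edge on the box's -x side. The hinge line is horizontal and parallel to that side. Outer face of the shut flap lies 2 mm further out than this point.
- clip_front_end (a point): Middle of the free end of that flap, 34 mm from its hinge point; moves with the clip (20 mm above the board when shut).
- clip_back (a joint): Angle of the orange clip in the middle of the box's +x side, rad: 0 = hanging flat down along the side wall (snapped down), 1.57 = sticking straight out, larger = tilted upward; starts at 1.0 to 2.1, stops at 0 and 2.3. Stiff hinge, stays where it is left; a push of 1.5 to 3 N moves it. The flap is 44 mm wide, 34 mm long from hinge to end, 4 mm thick.
- clip_back_hinge (a point): Middle of that clip's hinge line (fixed to the box), 54 mm above the board, 4 mm outside the lid edge on the box's +x side. The hinge line is horizontal and parallel to that side. Outer face of the shut flap lies 2 mm further out than this point.
- clip_back_end (a point): Middle of the free end of that flap, 34 mm from its hinge point; moves with the clip (20 mm above the board when shut).
- clip_left (a joint): Angle of the orange clip in the middle of the box's +y side (next to the warmer), rad: 0 = hanging flat down along the side wall (snapped down), 1.57 = sticking straight out, larger = tilted upward; starts at 1.0 to 2.1, stops at 0 and 2.3. Stiff hinge, stays where it is left; a push of 1.5 to 3 N moves it. The flap is 44 mm wide, 34 mm long from hinge to end, 4 mm thick.
- clip_left_hinge (a point): Middle of that clip's hinge line (fixed to the box), 54 mm above the board, 4 mm outside the lid edge on the box's +y side. The hinge line is horizontal and parallel to that side. Outer face of the shut flap lies 2 mm further out than this point.
- clip_left_end (a point): Middle of the free end of that flap, 34 mm from its hinge point; moves with the clip (20 mm above the board when shut).
- clip_right (a joint): Angle of the orange clip in the middle of the box's -y side, rad: 0 = hanging flat down along the side wall (snapped down), 1.57 = sticking straight out, larger = tilted upward; starts at 1.0 to 2.1, stops at 0 and 2.3. Stiff hinge, stays where it is left; a push of 1.5 to 3 N moves it. The flap is 44 mm wide, 34 mm long from hinge to end, 4 mm thick.
- clip_right_hinge (a point): Middle of that clip's hinge line (fixed to the box), 54 mm above the board, 4 mm outside the lid edge on the box's -y side. The hinge line is horizontal and parallel to that side. Outer face of the shut flap lies 2 mm further out than this point.
- clip_right_end (a point): Middle of the free end of that flap, 34 mm from its hinge point; moves with the clip (20 mm above the board when shut).
- boot_last_mid (a point): Bystander, to be left alone: carved pine boot last, 235 x 80 mm, 120 mm tall, loose. Point at its middle, 50 mm up.
- pliers_mid (a point): Bystander, to be left alone: chrome locking pliers lying flat, 250 x 65 mm, 16 mm thick, loose. Point at its middle, half-way up.
- setter_mid (a point): Bystander, to be left alone: steel grommet setter standing upright, 38 mm wide foot, 100 mm tall, loose. Point at its middle, half-way up.
- tube_mid (a point): Bystander, to be left alone: dull aluminium tube offcut standing on end, 32 mm diameter, 90 mm tall, loose. Point at its middle, half-way up.
- wax_tin_mid (a point): Bystander, to be left alone: red round tin, 72 mm diameter, 70 mm tall, loose. Point at its middle, half-way up.
There are look-alikes about, which are no part of the job. Leave any red or yellow look-alike of the grommet_box alone.

How it is judged:
By the outcome, as a careful person would: the job done as asked, in the order asked, and still so for the second after the job is handed in, with the robot touching nothing.
It also fails if it takes over 64 s, if anything falls off the work surface, if the arm or the gripper's body presses on something with over 40 N, if the wrist force passes 120 N, or if a joint passes its speed limit or range.

## Working session

There is one attempt and no reset: what is moved stays moved. The work goes in short steps, Python scripts to look and compute and a tool call to move; the robot and the scene stay as the last step left them, time stands still between calls to the robot, and variables do not carry over. Pictures are saved under pics/ and viewed, at most 10 in all, crops included, and the job is handed in when it is done.

Besides the shell and the picture viewer there is one more tool, called after "Request:" as name(argument=value, ...), one argument or row to a line, values as JSON. carry_out: Moves the arm, as the interface text tells. Its arguments: {"type":"object","properties":{"slide":{"type":"array","items":{"type":"array","items":{"type":"number","minimum":-1,"maximum":1}}},"dr":{"type":"array","items":{"type":"array","items":{"type":"number","minimum":-1,"maximum":1}}},"gripper":{"type":"array","items":{"type":"number"}},"newtons":{"type":"number"}},"required":["slide","dr","gripper"]}

```bash
mkdir -p pics; ls
python3 - <<'E'
from cell import *
import cv2
for n in("scene","top"):
    im=camera(n); cv2.imwrite(f"pics/{n}0.png",im[:,:,::-1]); print(n,camera_model(n))
s=read_state();print({k:s[k] for k in("clock","eef_pos","eef_rot","finger_gap")})
E
```

```text
pics
scene {'vfov': 52.61325205181149, 'cx': 252.64116790854527, 'cy': 197.86961444769972, 'R': array([[-0.60534461,  0.79569269, -0.02076162],
       [ 0.42679937,  0.30246131, -0.85226725],
       [-0.67186323, -0.52477643, -0.52269446]]), 't': array([ 331.54565111, -137.86486789, 1566.54001078])}
top {'vfov': 54.08639669128283, 'cx': 251.0744252519648, 'cy': 191.33678016956827, 'R': array([[-0.01709212, -0.99970658,  0.0171644 ],
       [-0.99411064,  0.01515408, -0.10730516],
       [ 0.10701356, -0.01889739, -0.99407796]]), 't': array([ -14.98407804,  537.2712735 , 1345.71168509])}
{'clock': 0.1, 'eef_pos': array([248.91278977, 490.309118  , 302.16545736]), 'eef_rot': array([-3.14060859e+00, -8.11622295e-05,  2.67177695e+00]), 'finger_gap': 93.74027497466123}
```

View pics/scene0.png

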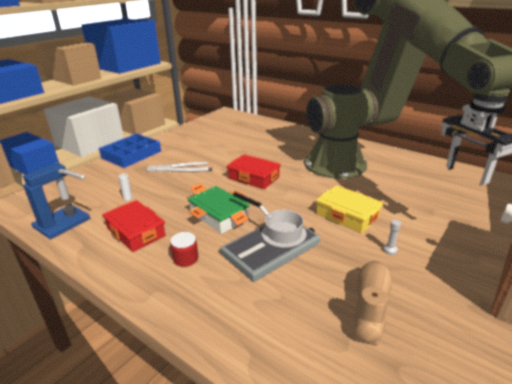

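View pics/top0.png

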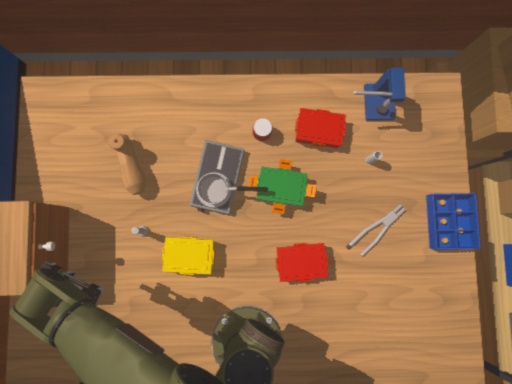

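The scene shows the green box with orange clips in the middle. The top view has the box at about (283,187), the warmer at (218,177), and the handle running from (235,188) to (268,190). Next I'll measure these.

```bash
cat > h.py <<'E'
from cell import *
import cv2, numpy as np
def ray(n,px,m=None):
    m=m or camera_model(n); f=192/np.tan(np.radians(m['vfov']/2))
    R,t=np.array(m['R']),np.array(m['t'])
    d=R.T@np.array([(px[0]-m['cx'])/f,(px[1]-m['cy'])/f,1]); return -R.T@t,d
def onz(n,px,z):
    o,d=ray(n,px); return o+d*(z-o[2])/d[2]
def proj(n,X):
    m=camera_model(n); f=192/np.tan(np.radians(m['vfov']/2)); c=np.array(m['R'])@X+m['t']
    return np.array([m['cx']+f*c[0]/c[2],m['cy']+f*c[1]/c[2]])
def comps(mask,amin=8):
    k,l,s,c=cv2.connectedComponentsWithStats(mask.astype(np.uint8)*255)
    return [(s[i],c[i],l==i) for i in range(1,k) if s[i][4]>=amin]
def rect(m):
    return cv2.minAreaRect(np.argwhere(m)[:,::-1].astype(np.float32))
E
python3 - <<'E'
from h import *
np.set_printoptions(precision=1,suppress=True)
for n in("top","scene"):
    im=cv2.imread(f"pics/{n}0.png"); h=cv2.cvtColor(im,cv2.COLOR_BGR2HSV); H,S,V=[h[...,i].astype(int) for i in range(3)]
    for nm,mk in dict(green=(H>50)&(H<85)&(S>120),orange=(H>=6)&(H<=17)&(S>200)&(V>170),black=(V<60)).items():
        for s,c,m in comps(mk,12):
            if not((n=="top" and 190<c[0]<330 and 120<c[1]<230) or (n=="scene" and 170<c[0]<320 and 170<c[1]<260)):continue
            r=rect(m); print(n,nm,s[4],c,r)
            if nm=="green":print([onz(n,p,60)[:2] for p in cv2.boxPoints(r)],onz(n,r[0],60))
    x0,y0,w,hh=(180,125,150,110) if n=="top" else (170,165,160,120)
    cv2.imwrite(f"pics/{n}c.png",cv2.resize(im[y0:y0+hh,x0:x0+w],None,fx=5,fy=5,interpolation=cv2.INTER_CUBIC))
E
```

```text
top green 1410 [283.2 185.3] ((281.47998046875, 185.63999938964844), (47.517578125, 33.37544631958008), 8.130102157592773)
[array([506.6, -38.8]), array([625.7, -58. ]), array([ 598.8, -226.9]), array([ 480. , -206.1])] [ 552.5 -132.4   60. ]
top orange 87 [284.7 164. ] ((284.9459533691406, 163.82432556152344), (11.343530654907227, 8.548747062683105), 9.462322235107422)
top orange 70 [253.1 180.8] ((252.91998291015625, 181.0599822998047), (7.212489604949951, 10.889445304870605), 8.13010311126709)
top orange 82 [310.4 190.3] ((310.66998291015625, 190.30999755859375), (8.7681245803833, 12.0208158493042), 8.13010311126709)
top orange 91 [278.4 208. ] ((278.3918762207031, 208.14866638183594), (12.001126289367676, 8.713146209716797), 9.462322235107422)
scene green 1018 [218.5 202.9] ((217.70001220703125, 203.10000610351562), (54.11284637451172, 28.174455642700195), 26.56505012512207)
[array([ 625.1, -197.7]), array([ 482.1, -280.6]), array([509.5, -45. ]), array([636.3,   8.1])] [ 567.2 -121.3   60. ]
scene black 63 [246.5 199.3] ((246.14794921875, 199.14495849609375), (26.384618759155273, 2.461538791656494), 22.61986541748047)
```

View pics/topc.png

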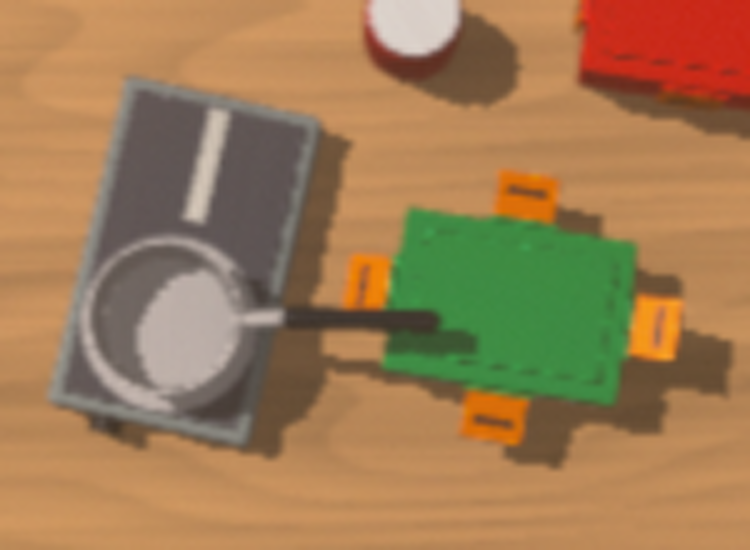

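View pics/scenec.png

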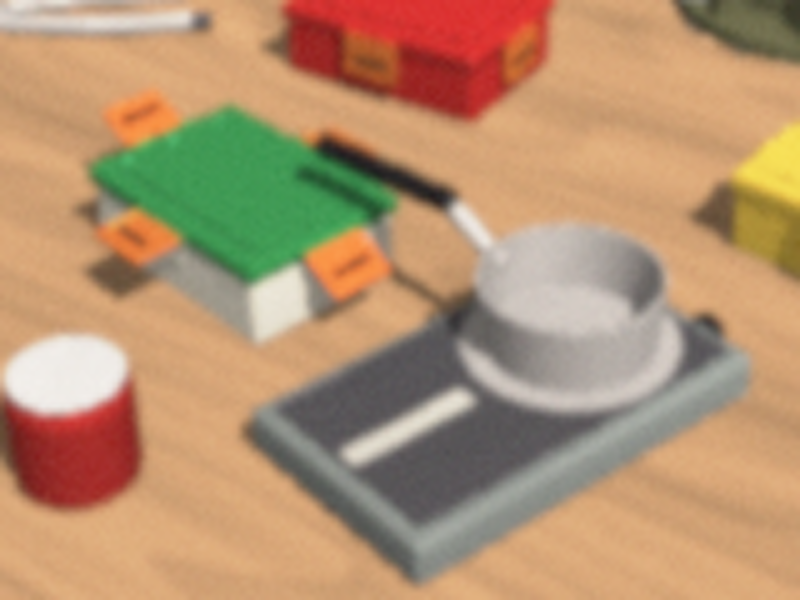

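The crops show the handle tip at about (268,189) in full-picture pixels, the stripe running from (219,168) to (223,148), and all four clips open. The clips stick roughly straight out, some of them tilted up.

Run:
```python
from h import *
np.set_printoptions(precision=1,suppress=True)
T=lambda c,z:onz("top",np.array(c)/5+[180,125],z)
S=lambda c,z:onz("scene",np.array(c)/5+[170,165],z)
print("cam",ray("top",(0,0))[0],ray("scene",(0,0))[0])
W=np.array([T(c,36) for c in [(128,78),(318,120),(247,443),(52,403)]]);print(W)
st=[T((216,110),36),T((195,222),36)];print("stripeT",st,np.mean(st,0))
ss=[S((350,458),36),S((466,396),36)];print("stripeS",ss,np.mean(ss,0))
WS=np.array([S(c,36) for c in [(420,545),(258,415),(748,352)]]);print("WS",WS)
c,s=np.cos(-.158),np.sin(-.158)
fl=(W[0]+W[1])/2; rr=(W[2]+W[3])/2; d=(fl-rr)/np.linalg.norm(fl-rr); o=fl-175*d;o2=rr+75*d
print("warmer dir",np.degrees(np.arctan2(d[1],d[0])),np.linalg.norm(fl-rr),o,o2,"axis from stripe",np.mean(st,0)-140*d)
ht=T((438,321),97);hr=T((288,318),97);print("handleT",hr,ht); hs=[S((455,195),97),S((318,145),97)];print("handleS",hs)
print("boxtop",np.array([T(c,60) for c in [(408,208),(637,242),(614,404),(384,368)]]))
print("boxS",np.array([S(c,60) for c in [(92,172),(230,105),(398,205),(255,280)]]))
# clip ends triangulated top/scene (outer edge midpoints)
def tri(a,b):
    o1,d1=ray("top",np.array(a)/5+[180,125]);o2,d2=ray("scene",np.array(b)/5+[170,165])
    A=np.c_[d1,-d2];k=np.linalg.lstsq(A,o2-o1,rcond=None)[0];p,q=o1+k[0]*d1,o2+k[1]*d2;return (p+q)/2,np.linalg.norm(p-q)
B=np.array([552.5,-132.5]);Rb=np.array([[c,-s],[s,c]])
for n,a,b in [("right",(680,328),(138,97)),("left",(350,280),(365,283)),("back",(529,172),(122,252))]:
    X,e=tri(a,b);print(n,X,e,"boxframe",Rb.T@(X[:2]-B))
for n,a in [("front",(493,441))]: print(n,[Rb.T@(T(a,z)[:2]-B) for z in(40,54,70)])
```

```text
cam [ 389.8    2.3 1395.7] [1312.   600.   708.2]
[[726.7 140.7  36. ]
 [693.3   1.3  36. ]
 [456.6  56.1  36. ]
 [487.7 196.5  36. ]]
stripeT [array([701.8,  76.2,  36. ]), array([618.6,  92.3,  36. ])] [660.2  84.2  36. ]
stripeS [array([705.2,  78.5,  36. ]), array([626.4,  97.6,  36. ])] [665.8  88.   36. ]
WS [[736.8 149.1  36. ]
 [706.6  14.8  36. ]
 [500.3 204.2  36. ]]
warmer dir -13.087661481028784 244.15967339539415 [539.5 110.6  36. ] [545.2 109.3  36. ] axis from stripe [523.8 115.9  36. ]
handleT [539.9  24.3  97. ] [536.2 -80.   97. ]
handleS [array([539.6,  27.2,  97. ]), array([542.1, -75.1,  97. ])]
boxtop [[ 622.6  -62.5   60. ]
 [ 595.5 -227.    60. ]
 [ 478.9 -206.7   60. ]
 [ 507.3  -43.1   60. ]]
boxS [[ 605.  -212.7   60. ]
 [ 489.4 -198.1   60. ]
 [ 522.5  -29.4   60. ]
 [ 635.1  -48.    60. ]]
right [ 529.  -250.8   68.1] 8.784084756881587 boxframe [  -4.6 -120.5]
left [573.2 -18.7  34.7] 3.8780007157710266 boxframe [  2.5 115.6]
back [ 648.1 -149.6   47.4] 6.113702362347586 boxframe [97.1 -1.8]
front [array([-98.1,  -4.4]), array([-99. ,  -3.2]), array([-99.9,  -1.9])]
```

Request:
carry_out(
  slide=[
    [0.56,-1,0],
    [0.56,-1,0],
    [0.56,-1,0],
    [0.56,-1,0],
    [0.56,-1,0],
    [0.56,-1,0],
    [0.56,-1,0],
    [0.56,-1,0],
  ],
  dr=[
    [0,0,-0.089],
    [0,0,-0.089],
    [0,0,-0.089],
    [0,0,-0.089],
    [0,0,-0.089],
    [0,0,-0.089],
    [0,0,-0.089],
    [0,0,-0.089],
  ],
  gripper=[50,50,50,50,50,50,50,50],
  newtons=5,
)

```text
clock: 0.77
eef_pos: [391.1, 236.2, 302.6]
eef_rot: [-3.141, 0.001, 2.108]
wrist_force: [0.1, -0.2, -0.8]
finger_gap: 47.6
finger_force: 0.0
```

Request:
carry_out(
  slide=[
    [0.6,-1,0],
    [0.6,-1,0],
    [0.6,-1,0],
    [0.6,-1,0],
    [0.6,-1,0],
    [0.6,-1,0],
    [0.6,-1,0],
    [0.6,-1,0],
    [0.6,-1,0],
  ],
  dr=[
    [0,0,-0.089],
    [0,0,-0.089],
    [0,0,-0.089],
    [0,0,-0.089],
    [0,0,-0.089],
    [0,0,-0.089],
    [0,0,-0.089],
    [0,0,-0.089],
    [0,0,-0.089],
  ],
  gripper=[50,50,50,50,50,50,50,50,50],
)

```text
clock: 1.52
eef_pos: [539.3, -10.7, 301.8]
eef_rot: [-3.14, -0.0, 1.551]
wrist_force: [-0.4, 0.4, 0.5]
finger_gap: 47.1
finger_force: 0.0
```

Run:
```python
from h import *
np.set_printoptions(precision=2,suppress=True)
s=read_state();m=camera_model("wrist");im=camera("wrist")
np.save("wm.npy",m,allow_pickle=True)
cv2.imwrite("pics/w1.png",cv2.resize(im[:,:,::-1],None,fx=1.5,fy=1.5)); cv2.imwrite("pics/w1raw.png",im[:,:,::-1])
print(s["clock"],s["eef_pos"],s["eef_rot"],s["finger_gap"],s["wrist_force"],m, -np.array(m['R']).T@m['t'])
```

```text
1.5167 [539.35 -10.68 301.79] [-3.14 -0.    1.55] 47.14556208248926 [-0.43  0.41  0.49] {'vfov': 65.70646984690485, 'cx': 253.3086380727133, 'cy': 189.00111551404942, 'R': array([[ 1.  , -0.02, -0.  ],
       [-0.02, -0.96,  0.27],
       [-0.01, -0.27, -0.96]]), 't': array([-537.71,  -28.39,  392.27])} [540.27  69.58 383.51]
```

View pics/w1.png

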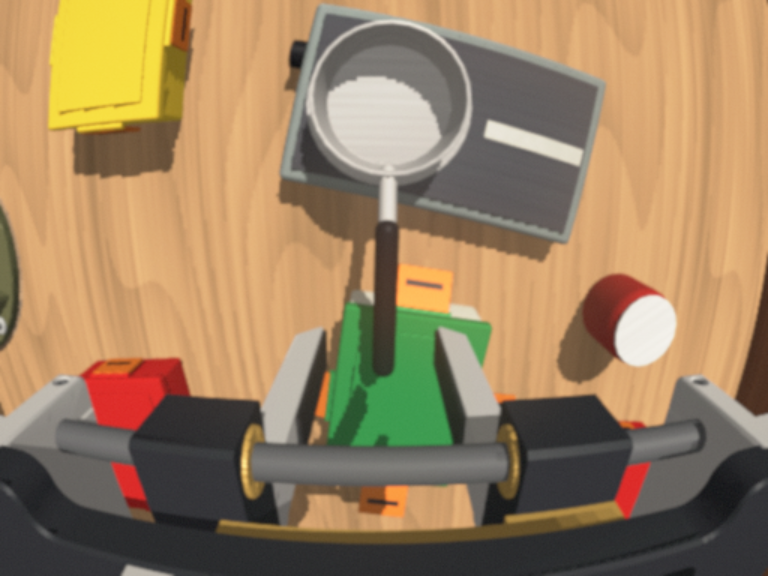

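The wrist view shows the pan rim centred at about (390,101), the handle from (387,225) to (383,372), the stripe from (486,129) to (581,157), and the left clip end at about (428,266).

```bash
cat >> h.py <<'E'
def wz(px,z,m):   # fisheye pixel onto plane z
    f=192/np.tan(np.radians(m['vfov']/2)); v=np.array([px[0]-m['cx'],px[1]-m['cy']]); r=np.hypot(*v); a=r/f
    d=np.array(m['R']).T@np.array([*(v/r*np.sin(a)),np.cos(a)]); o=-np.array(m['R']).T@m['t']; return o+d*(z-o[2])/d[2]
E
python3 - <<'E'
from h import *
np.set_printoptions(precision=1,suppress=True)
m=np.load("wm.npy",allow_pickle=True).item()
P=lambda c,z:wz((np.array(c)+.5)/1.5-.5,z,m)
W=np.array([P(c,36) for c in [(322,8),(605,85),(566,240),(284,176)]]);print(W)
e=(W[1]+W[2])/2;b=(W[0]+W[3])/2;d=(e-b)/np.linalg.norm(e-b);print("len",np.linalg.norm(e-b),np.degrees(np.arctan2(d[1],d[0])),"axis",e-175*d,b+75*d)
st=[P((486,129),36),P((581,157),36)];print("stripe",st,np.mean(st,0),np.degrees(np.arctan2(*(st[1]-st[0])[1::-1])))
print("rim",[P(c,81) for c in [(306,100),(472,100),(389,20),(389,183)]])
print("handle",P((387,225),97),P((383,372),97))
print("box left edge",P((345,304),59),P((491,324),59))
print("left clip outer z54",P((400,266),50),P((453,270),50),"hinge side",P((397,305),55),P((450,308),55))
# top: stripe/rim again with shift correction
T=lambda c,z:onz("top",(np.array(c)+.5)/5-.5+[180,125],z)
print("T rim",[T(c,81) for c in [(80,322),(258,322),(168,235),(168,412)]])
print("T handle",T((288,318),97),T((438,321),97), "box", np.mean([T(c,59) for c in [(408,208),(637,242),(614,404),(384,368)]],0),"stripe",T((216,110),36),T((195,222),36))
E
```

```text
[[496.2 195.5  36. ]
 [727.8 139.8  36. ]
 [693.6   6.4  36. ]
 [463.6  60.3  36. ]]
len 237.2709954263382 -13.352814092539134 axis [540.5 113.5  36. ] [552.8 110.5  36. ]
stripe [array([622.1,  94.9,  36. ]), array([704.4,  76.4,  36. ])] [663.3  85.6  36. ] -12.707106235992619
rim [array([490.3, 113. ,  81. ]), array([602. , 111.5,  81. ]), array([547.1, 168.1,  81. ]), array([545. ,  54.2,  81. ])]
handle [543.   27.8  97. ] [538.6 -77.5  97. ]
box left edge [510.2 -38.1  59. ] [625.  -57.2  59. ]
left clip outer z54 [553. -11.  50.] [594.3 -14.9  50. ] hinge side [550.3 -40.9  55. ] [591.9 -44.3  55. ]
T rim [array([542.6, 171.9,  81. ]), array([540.7,  47. ,  81. ]), array([603.5, 109.8,  81. ]), array([478.3, 110.6,  81. ])]
T handle [541.3  25.6  97. ] [537.7 -78.6  97. ] box [ 552.7 -133.5   59. ] stripe [703.3  77.7  36. ] [620.1  93.7  36. ]
```

Request:
carry_out(
  slide=[
    [0,-0.093,-0.16],
    [0,-0.093,-0.32],
    [0,-0.093,-0.483],
    [0,-0.093,-0.483],
    [0,-0.093,-0.483],
    [0,-0.093,-0.483],
    [0,-0.093,-0.483],
    [0,-0.093,-0.483],
  ],
  dr=[
    [0,0,-0.003],
    [0,0,-0.003],
    [0,0,-0.003],
    [0,0,-0.003],
    [0,0,-0.003],
    [0,0,-0.003],
    [0,0,-0.003],
    [0,0,-0.003],
  ],
  gripper=[50,50,50,50,21,21,21,21],
)

```text
clock: 2.23
eef_pos: [539.7, -32.5, 184.3]
eef_rot: [3.138, 0.0, 1.535]
wrist_force: [-1.0, -0.9, -0.0]
finger_gap: 23.5
finger_force: 0.0
```

Run:
```python
import numpy as np
from h import *
s=read_state();print(s["eef_pos"],s["eef_rot"],s["wrist_force"],s["finger_gap"],s["finger_force"])
a0=-92.3
def p(a):a=np.radians(a);return np.array([545.5+145*np.cos(a),111+145*np.sin(a)])
A=np.linspace(-92.3,-12.7,17)
for base,idx in((0,range(1,9)),(8,range(9,17))):
    print([[round(float(v),3) for v in (p(A[i])-p(A[base]))/250]+[round((A[i]-A[base])/360,4)] for i in idx])
```

```text
[539.72629437 -32.49816936 184.31220868] [3.13790014e+00 3.05058627e-04 1.53516347e+00] [-0.95036895 -0.85176873 -0.0038322 ] 23.498350327358853 0.0
[[0.05, 0.0, np.float64(0.0138)], [0.1, 0.005, np.float64(0.0276)], [0.15, 0.014, np.float64(0.0415)], [0.199, 0.027, np.float64(0.0553)], [0.246, 0.044, np.float64(0.0691)], [0.292, 0.065, np.float64(0.0829)], [0.335, 0.091, np.float64(0.0967)], [0.376, 0.119, np.float64(0.1106)]]
[[0.039, 0.032, np.float64(0.0138)], [0.074, 0.068, np.float64(0.0276)], [0.107, 0.106, np.float64(0.0415)], [0.136, 0.148, np.float64(0.0553)], [0.161, 0.191, np.float64(0.0691)], [0.182, 0.237, np.float64(0.0829)], [0.2, 0.284, np.float64(0.0967)], [0.213, 0.333, np.float64(0.1106)]]
```

Request:
carry_out(
  slide=[
    [0.05,0,-0.005],
    [0.1,0.005,-0.005],
    [0.15,0.014,-0.005],
    [0.199,0.027,-0.005],
    [0.246,0.044,-0.005],
    [0.292,0.065,-0.005],
    [0.335,0.091,-0.005],
    [0.376,0.119,-0.005],
  ],
  dr=[
    [0,0,0.0138],
    [0,0,0.0276],
    [0,0,0.0415],
    [0,0,0.0553],
    [0,0,0.0691],
    [0,0,0.0829],
    [0,0,0.0967],
    [0,0,0.1106],
  ],
  gripper=[21,21,21,21,21,21,21,21],
)

```text
clock: 2.9
eef_pos: [633.8, -3.0, 182.2]
eef_rot: [3.14, 0.001, 2.234]
wrist_force: [-1.1, -1.8, -0.2]
finger_gap: 19.8
finger_force: 0.7
```

Request:
carry_out(
  slide=[
    [0.039,0.032,0],
    [0.074,0.068,0],
    [0.107,0.106,0],
    [0.136,0.148,0],
    [0.161,0.191,0],
    [0.182,0.237,0],
    [0.2,0.284,0],
    [0.213,0.333,0],
    [0.213,0.333,0],
    [0.213,0.333,0],
  ],
  dr=[
    [0,0,0.0138],
    [0,0,0.0276],
    [0,0,0.0415],
    [0,0,0.0553],
    [0,0,0.0691],
    [0,0,0.0829],
    [0,0,0.0967],
    [0,0,0.1106],
    [0,0,0.1106],
    [0,0,0.1106],
  ],
  gripper=[21,21,21,21,21,21,21,21,21,21],
)

```text
clock: 3.73
eef_pos: [686.3, 80.5, 181.7]
eef_rot: [3.141, 0.001, 2.923]
wrist_force: [0.2, 0.0, -0.4]
finger_gap: 19.8
finger_force: 0.0
```

Request:
carry_out(
  slide=[
    [0,0,0],
    [0,0,0],
    [0,0,0],
    [0,0,0],
    [0,0,0],
    [0,0,0],
  ],
  dr=[
    [0,0,0],
    [0,0,0],
    [0,0,0],
    [0,0,0],
    [0,0,0],
    [0,0,0],
  ],
  gripper=[10,10,10,10,10,10],
  newtons=3,
)

```text
clock: 4.23
eef_pos: [686.4, 79.8, 181.1]
eef_rot: [-3.142, 0.001, 2.924]
wrist_force: [0.0, -0.1, 4.3]
finger_gap: 15.9
finger_force: 3.0
```

Run:
```python
from h import *
s=read_state();m=camera_model("wrist");im=camera("wrist")
np.save("wm2.npy",m,allow_pickle=True)
cv2.imwrite("pics/w2.png",cv2.resize(im[:,:,::-1],None,fx=1.5,fy=1.5)); print(s["clock"],s["eef_pos"],s["eef_rot"],s["finger_gap"],s["wrist_force"],s["finger_force"])
```

```text
4.2333 [686.36018576  79.83779527 181.07146415] [-3.14155740e+00  7.59007674e-04  2.92379142e+00] 15.946339876555392 [ 0.01722889 -0.05244531  4.28645613] 2.9993627965450287
```

View pics/w2.png

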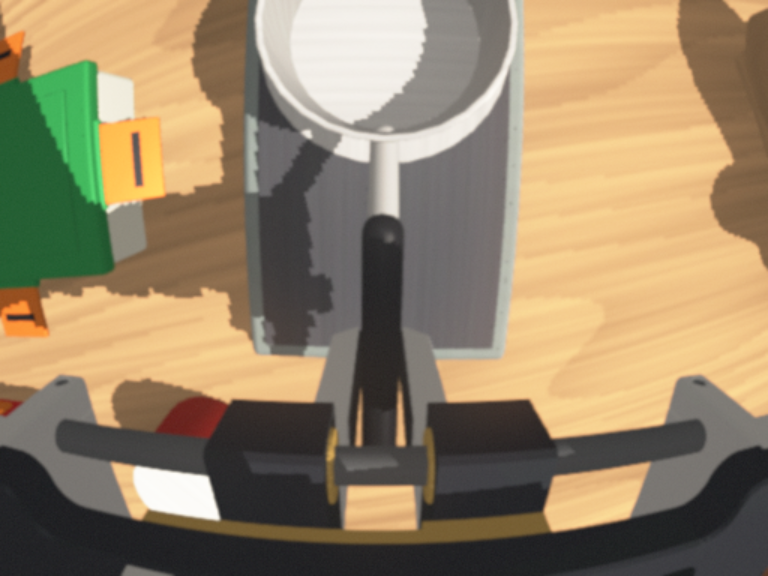

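The handle now covers the stripe (bar at about (382,280), stripe hidden beneath it). I'll release, lift, and go over to the back clip.

Request:
carry_out(
  slide=[
    [0,0,0],
    [0,0,0],
    [0,0,0],
    [0,0,0.12],
    [0,0,0.24],
    [0,0,0.24],
    [0,0,0.24],
  ],
  dr=[
    [0,0,0],
    [0,0,0],
    [0,0,0],
    [0,0,0],
    [0,0,0],
    [0,0,0],
    [0,0,0],
  ],
  gripper=[35,35,35,35,35,35,35],
)

```text
clock: 4.87
eef_pos: [686.6, 80.2, 242.2]
eef_rot: [3.141, 0.003, 2.924]
wrist_force: [-0.1, -0.0, -0.7]
finger_gap: 33.2
finger_force: 0.0
```

Request:
carry_out(
  slide=[
    [-0.2,-0.9,0],
    [-0.2,-0.9,0],
    [-0.2,-0.9,0],
    [-0.2,-0.9,0],
    [-0.2,-0.9,0],
    [-0.2,-0.9,0],
    [-0.2,-0.9,-0.08],
    [-0.2,-0.9,-0.16],
    [-0.2,-0.9,-0.16],
    [-0.2,-0.9,-0.16],
  ],
  dr=[
    [0,0,0.009],
    [0,0,0.009],
    [0,0,0.009],
    [0,0,0.009],
    [0,0,0.009],
    [0,0,0.009],
    [0,0,0.009],
    [0,0,0.009],
    [0,0,0.009],
    [0,0,0.009],
  ],
  gripper=[0,0,0,0,0,0,0,0,0,0],
  newtons=20,
)

```text
clock: 5.7
eef_pos: [635.8, -144.6, 199.1]
eef_rot: [3.141, -0.003, 2.981]
wrist_force: [0.4, 0.3, -0.2]
finger_gap: 0.5
finger_force: 0.0
```

Run:
```python
from h import *
s=read_state();im=camera("top");m=camera_model("wrist");wi=camera("wrist");np.save("wm3.npy",m,allow_pickle=True)
a=cv2.resize(im[125:235,180:330],(600,440),interpolation=cv2.INTER_CUBIC)
cv2.imwrite("pics/t3.png",a[:,:,::-1]); cv2.imwrite("pics/w3.png",wi[:,:,::-1])
print(s["clock"],s["eef_pos"],s["eef_rot"],s["finger_gap"],s["wrist_force"])
```

```text
5.7 [ 635.75393587 -144.6465097   199.08704408] [ 3.14113904 -0.00339277  2.98090297] 0.5474910409652365 [ 0.43608594  0.33946651 -0.15882559]
```

View pics/w3.png

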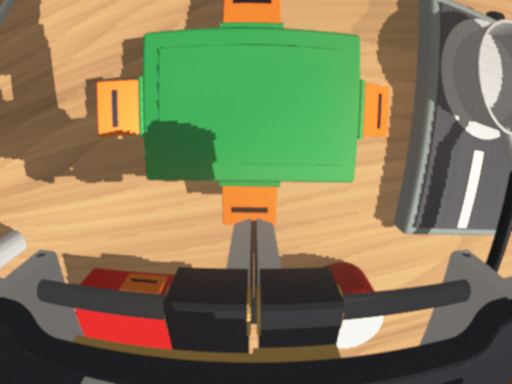

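The wrist view shows the lid corners at (145,33), (360,36), (355,181) and (146,180), with all four clips open and the fingers over the back clip at (250,210). I'll refine the box pose and check the handle.

Run:
```python
from h import *
np.set_printoptions(precision=1,suppress=True)
m=np.load("wm3.npy",allow_pickle=True).item()
w=cv2.imread("pics/w3.png");h=cv2.cvtColor(w,cv2.COLOR_BGR2HSV)
g=(h[...,0]>50)&(h[...,0]<85)&(h[...,1]>110)
g=cv2.morphologyEx(g.astype(np.uint8)*255,cv2.MORPH_OPEN,np.ones((9,9)))
c=max(cv2.findContours(g,0,1)[0],key=cv2.contourArea)[:,0]
for z in(46,59):
    X=np.array([wz(p,z,m)[:2] for p in c]);r=cv2.minAreaRect(X.astype(np.float32));print(z,r)
print([wz(p,59,m)[:2] for p in [(145,33),(360,36),(355,181),(146,180)]])
t=cv2.imread("pics/t3.png"); k=(t.max(2)<55)
for s,c,mm in comps(k,150):
    r=rect(mm); p=[(np.array(q)+.5)/4-.5+[180,125] for q in cv2.boxPoints(r)]
    print(s,np.mean([onz("top",q,97) for q in p],0),[onz("top",q,97)[:2] for q in p])
```

```text
46 ((553.3517456054688, -132.79898071289062), (184.0749053955078, 132.17034912109375), 79.79911804199219)
59 ((553.536865234375, -132.722412109375), (173.9485321044922, 124.89936828613281), 79.7990951538086)
[array([ 481.8, -204.1]), array([510.7, -40.4]), array([625.3, -59.2]), array([ 597.7, -225.7])]
```

View pics/t3.png

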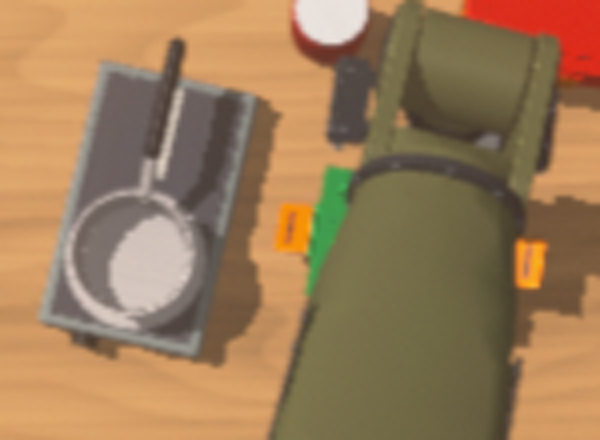

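The top view has the handle from (153,155) to (177,42). It sits beside the stripe only by the roughly 4 mm of parallax expected at its height, so it is above the stripe. Next is the back clip.

Request:
carry_out(
  slide=[
    [0,0,-0.07],
    [0,0,-0.13],
    [0,0,-0.17],
    [0,0,-0.21],
    [0,0,-0.25],
    [0,0,-0.288],
    [0,0,-0.288],
    [-0.02,0.003,-0.288],
    [-0.036,0.006,-0.288],
    [-0.036,0.006,-0.288],
  ],
  dr=[
    [0,0,0],
    [0,0,0],
    [0,0,0],
    [0,0,0],
    [0,0,0],
    [0,0,0],
    [0,0,0],
    [0,0,0],
    [0,0,0],
    [0,0,0],
  ],
  gripper=[0,0,0,0,0,0,0,0,0,0],
)

```text
clock: 6.63
eef_pos: [628.8, -143.6, 129.2]
eef_rot: [-3.141, 0.008, 2.981]
wrist_force: [26.7, -4.8, -18.8]
finger_gap: 0.6
finger_force: 13.3
```

Request:
carry_out(
  slide=[
    [-0.004,0,0],
    [-0.004,0,0],
  ],
  dr=[
    [0,0,0],
    [0,0,0],
  ],
  gripper=[0,0],
)

```text
clock: 6.8
eef_pos: [628.5, -143.6, 129.2]
eef_rot: [-3.141, 0.01, 2.981]
wrist_force: [32.3, -4.3, -22.4]
finger_gap: 0.8
finger_force: 16.1
```

Request:
carry_out(
  slide=[
    [0.04,-0.006,0],
    [0.04,-0.006,0.14],
    [0.04,-0.006,0.288],
    [0.04,-0.006,0.288],
    [-0.368,-0.402,0.288],
    [-0.368,-0.402,0.288],
    [-0.368,-0.402,0.288],
    [-0.368,-0.402,0.288],
    [-0.368,-0.402,0.288],
    [-0.368,-0.402,0.288],
  ],
  dr=[
    [0,0,0],
    [0,0,0],
    [0,0,0],
    [0,0,0],
    [0,0,0],
    [0,0,0],
    [0,0,0],
    [0,0,0],
    [0,0,0],
    [0,0,0],
  ],
  gripper=[0,0,0,0,0,0,0,0,0,0],
)

```text
clock: 7.63
eef_pos: [533.8, -244.2, 201.4]
eef_rot: [-3.141, 0.001, 2.979]
wrist_force: [-0.0, 0.6, 0.4]
finger_gap: 0.6
finger_force: 0.0
```

Run:
```python
from h import *
m=camera_model("wrist");wi=camera("wrist");np.save("wm4.npy",m,allow_pickle=True);cv2.imwrite("pics/w4.png",wi[:,:,::-1])
s=read_state();print(s["clock"],s["eef_pos"],s["wrist_force"])
```

```text
7.6833 [ 534.47326288 -243.51545672  201.20987275] [-0.78833513 -0.24509395 -0.53928091]
```

View pics/w4.png

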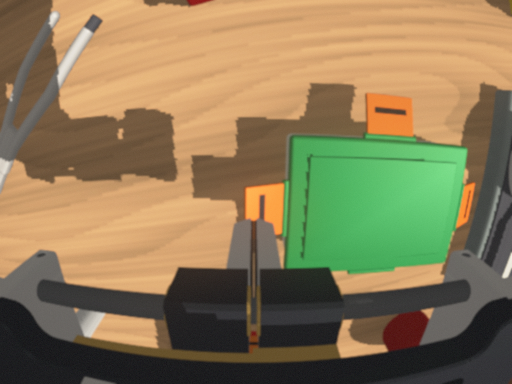

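The back clip is folded away (only its hinge strip shows at (370,270)), and the right clip is under the fingers at (262,205). Right clip next.

Request:
carry_out(
  slide=[
    [0,0,-0.06],
    [0,0,-0.11],
    [0,0,-0.15],
    [0,0,-0.19],
    [0,0,-0.23],
    [0,0,-0.26],
    [0,0,-0.288],
    [0,0,-0.288],
    [0.003,0.018,-0.288],
    [0.005,0.03,-0.288],
  ],
  dr=[
    [0,0,0],
    [0,0,0],
    [0,0,0],
    [0,0,0],
    [0,0,0],
    [0,0,0],
    [0,0,0],
    [0,0,0],
    [0,0,0],
    [0,0,0],
  ],
  gripper=[0,0,0,0,0,0,0,0,0,0],
)

```text
clock: 8.52
eef_pos: [535.4, -236.4, 128.6]
eef_rot: [-3.141, -0.0, 2.981]
wrist_force: [-0.6, -5.1, -2.7]
finger_gap: 0.5
finger_force: 2.4
```

Request:
carry_out(
  slide=[
    [0.001,0.006,0],
    [0.001,0.006,0],
  ],
  dr=[
    [0,0,0],
    [0,0,0],
  ],
  gripper=[0,0],
)

```text
clock: 8.68
eef_pos: [535.6, -235.2, 128.6]
eef_rot: [-3.14, -0.0, 2.981]
wrist_force: [-0.6, -9.5, -4.9]
finger_gap: 0.3
finger_force: 4.5
```

Request:
carry_out(
  slide=[
    [0.002,0.008,0],
    [0.002,0.008,0],
    [0.002,0.008,0],
  ],
  dr=[
    [0,0,0],
    [0,0,0],
    [0,0,0],
  ],
  gripper=[0,0,0],
)

```text
clock: 8.93
eef_pos: [535.6, -234.8, 128.7]
eef_rot: [-3.138, 0.0, 2.98]
wrist_force: [-4.4, -21.1, -7.3]
finger_gap: 0.2
finger_force: 10.9
```

Request:
carry_out(
  slide=[
    [-0.009,-0.045,0],
    [-0.009,-0.045,0.14],
    [-0.009,-0.045,0.288],
    [-0.009,-0.045,0.288],
    [-0.264,0.459,0.288],
    [-0.264,0.459,0.288],
    [-0.264,0.459,0.288],
    [-0.264,0.459,0.288],
    [-0.264,0.459,0.288],
    [-0.264,0.459,0.288],
  ],
  dr=[
    [0,0,0],
    [0,0,0],
    [0,0,0],
    [0,0,0],
    [0,0,0],
    [0,0,0],
    [0,0,0],
    [0,0,0],
    [0,0,0],
    [0,0,0],
  ],
  gripper=[0,0,0,0,0,0,0,0,0,0],
)

```text
clock: 9.77
eef_pos: [470.5, -117.5, 201.4]
eef_rot: [3.142, 0.001, 2.982]
wrist_force: [0.2, -0.3, 0.3]
finger_gap: 0.7
finger_force: 0.0
```

Request:
carry_out(
  slide=[
    [0,0,-0.06],
    [0,0,-0.11],
    [0,0,-0.15],
    [0,0,-0.19],
    [0,0,-0.23],
    [0,0,-0.26],
    [0,0,-0.288],
    [0,0,-0.288],
    [0.018,-0.003,-0.288],
    [0.03,-0.005,-0.288],
  ],
  dr=[
    [0,0,0],
    [0,0,0],
    [0,0,0],
    [0,0,0],
    [0,0,0],
    [0,0,0],
    [0,0,0],
    [0,0,0],
    [0,0,0],
    [0,0,0],
  ],
  gripper=[0,0,0,0,0,0,0,0,0,0],
)

```text
clock: 10.6
eef_pos: [477.9, -119.4, 128.6]
eef_rot: [3.141, -0.001, 2.981]
wrist_force: [-2.5, -0.2, -1.5]
finger_gap: 0.4
finger_force: 1.3
```

Request:
carry_out(
  slide=[
    [0.006,-0.001,0],
    [0.006,-0.001,0],
  ],
  dr=[
    [0,0,0],
    [0,0,0],
  ],
  gripper=[0,0],
)

```text
clock: 10.77
eef_pos: [479.6, -119.6, 128.8]
eef_rot: [-3.142, 0.0, 2.981]
wrist_force: [-0.2, -0.1, -0.0]
finger_gap: 0.7
finger_force: 0.3
```

Request:
carry_out(
  slide=[
    [0.01,-0.002,0],
    [0.01,-0.002,0],
  ],
  dr=[
    [0,0,0],
    [0,0,0],
  ],
  gripper=[0,0],
)

```text
clock: 10.93
eef_pos: [481.0, -119.9, 128.6]
eef_rot: [3.141, -0.003, 2.981]
wrist_force: [-11.3, 1.9, 4.5]
finger_gap: 0.7
finger_force: 5.7
```

Request:
carry_out(
  slide=[
    [0.006,-0.001,0],
    [0.006,-0.001,0],
  ],
  dr=[
    [0,0,0],
    [0,0,0],
  ],
  gripper=[0,0],
)

```text
clock: 11.1
eef_pos: [481.4, -120.0, 128.5]
eef_rot: [3.141, -0.007, 2.981]
wrist_force: [-22.3, 3.9, 13.5]
finger_gap: 0.7
finger_force: 11.4
```

Request:
carry_out(
  slide=[
    [-0.052,0.009,0],
    [-0.052,0.009,0.14],
    [-0.052,0.009,0.288],
    [-0.052,0.009,0.288],
    [0.355,0.401,0.288],
    [0.355,0.401,0.288],
    [0.355,0.401,0.288],
    [0.355,0.401,0.288],
    [0.355,0.401,0.288],
    [0.355,0.401,0.288],
  ],
  dr=[
    [0,0,0],
    [0,0,0],
    [0,0,0],
    [0,0,0],
    [0,0,0],
    [0,0,0],
    [0,0,0],
    [0,0,0],
    [0,0,0],
    [0,0,0],
  ],
  gripper=[0,0,0,0,0,0,0,0,0,0],
)

```text
clock: 11.93
eef_pos: [572.3, -19.6, 200.5]
eef_rot: [-3.142, 0.0, 2.982]
wrist_force: [-0.2, -1.1, -0.1]
finger_gap: 0.4
finger_force: 0.0
```

Request:
carry_out(
  slide=[
    [0,0,-0.06],
    [0,0,-0.11],
    [0,0,-0.15],
    [0,0,-0.19],
    [0,0,-0.23],
    [0,0,-0.26],
    [0,0,-0.288],
    [0,0,-0.288],
    [-0.003,-0.018,-0.288],
    [-0.005,-0.03,-0.288],
  ],
  dr=[
    [0,0,0],
    [0,0,0],
    [0,0,0],
    [0,0,0],
    [0,0,0],
    [0,0,0],
    [0,0,0],
    [0,0,0],
    [0,0,0],
    [0,0,0],
  ],
  gripper=[0,0,0,0,0,0,0,0,0,0],
)

```text
clock: 12.77
eef_pos: [570.7, -27.6, 128.8]
eef_rot: [3.141, 0.0, 2.981]
wrist_force: [0.1, 4.8, -1.6]
finger_gap: 0.2
finger_force: 2.1
```

Request:
carry_out(
  slide=[
    [-0.002,-0.01,0],
    [-0.002,-0.01,0],
  ],
  dr=[
    [0,0,0],
    [0,0,0],
  ],
  gripper=[0,0],
)

```text
clock: 12.93
eef_pos: [570.2, -30.5, 128.8]
eef_rot: [3.141, 0.0, 2.981]
wrist_force: [0.4, 1.6, -1.2]
finger_gap: 0.6
finger_force: 0.9
```

Request:
carry_out(
  slide=[
    [-0.001,-0.008,0],
    [-0.001,-0.008,0],
  ],
  dr=[
    [0,0,0],
    [0,0,0],
  ],
  gripper=[0,0],
)

```text
clock: 13.1
eef_pos: [570.0, -31.7, 128.7]
eef_rot: [3.14, 0.0, 2.981]
wrist_force: [1.0, 9.1, -2.6]
finger_gap: 0.6
finger_force: 4.4
```

Request:
carry_out(
  slide=[
    [-0.001,-0.006,0],
    [-0.001,-0.006,0],
  ],
  dr=[
    [0,0,0],
    [0,0,0],
  ],
  gripper=[0,0],
)

```text
clock: 13.27
eef_pos: [569.9, -32.0, 128.7]
eef_rot: [3.138, 0.0, 2.981]
wrist_force: [4.1, 18.9, -3.7]
finger_gap: 0.4
finger_force: 9.7
```

Request:
carry_out(
  slide=[
    [0.009,0.054,0],
    [0.009,0.054,0.14],
    [0.009,0.054,0.3],
    [0.009,0.054,0.45],
    [0.009,0.054,0.6],
    [0.009,0.054,0.7],
    [-0.1,0.2,0.7],
    [-0.3,0.5,0.7],
    [-0.6,1,0.7],
    [-0.6,1,0.7],
  ],
  dr=[
    [0,0,0],
    [0,0,0],
    [0,0,0],
    [0,0,0],
    [0,0,0],
    [0,0,0],
    [0,0,0],
    [0,0,0],
    [0,0,0],
    [0,0,0],
  ],
  gripper=[0,0,0,0,0,0,0,0,0,0],
)

```text
clock: 14.1
eef_pos: [478.7, 119.7, 304.1]
eef_rot: [-3.141, 0.001, 2.98]
wrist_force: [0.8, 1.0, -0.1]
finger_gap: 0.4
finger_force: 0.0
```

Request:
carry_out(
  slide=[
    [-0.6,1,0],
    [-0.6,1,0],
    [-0.6,1,0],
    [-0.6,1,0],
    [-0.6,1,0],
    [-0.6,1,0],
    [-0.6,1,0],
    [-0.6,1,0],
    [-0.6,1,0],
    [-0.6,1,0],
  ],
  dr=[
    [0,0,0],
    [0,0,0],
    [0,0,0],
    [0,0,0],
    [0,0,0],
    [0,0,0],
    [0,0,0],
    [0,0,0],
    [0,0,0],
    [0,0,0],
  ],
  gripper=[0,0,0,0,0,0,0,0,0,0],
)

```text
clock: 14.93
eef_pos: [330.2, 368.5, 303.8]
eef_rot: [-3.141, 0.001, 2.981]
wrist_force: [-0.3, 0.5, -0.2]
finger_gap: 0.7
finger_force: 0.0
```

Run:
```python
from h import *
t=camera("top")[125:235,180:330,::-1]; s=camera("scene")[165:285,170:330,::-1]
a=cv2.resize(t,(600,440),interpolation=3)[40:330];b=cv2.resize(s,(400,300),interpolation=3)
o=np.zeros((590,600,3),np.uint8);o[:290]=a;o[290:,:400]=b;cv2.imwrite("pics/fin.png",o);cv2.imwrite("pics/finT.png",t)
st=read_state();print(st["clock"],st["eef_pos"],st["wrist_force"])
```

```text
15.0333 [330.79517165 367.89965118 303.79658454] [-0.36683241 -0.01106809  0.63642911]
```

View pics/fin.png

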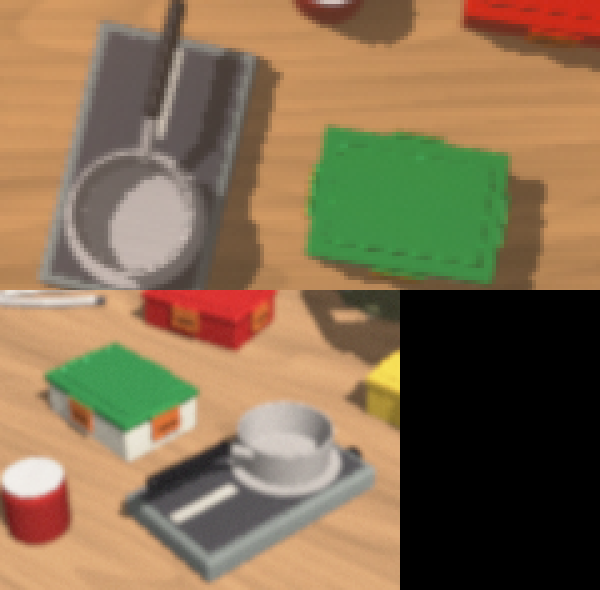

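The final view shows clips at rest on all four sides, the handle over the stripe and the bystanders unmoved. I'll do a last numeric check of the handle before handing in.

Run:
```python
from h import *
t=cv2.imread("pics/finT.png").astype(int); mk=(t.max(2)<75); mk[45:]=False; mk[:,50:]=False
h=cv2.cvtColor(t.astype(np.uint8),cv2.COLOR_BGR2HSV)
L=lambda m,z:[onz("top",(x+180,y+125),z)[:2] for y,x in np.argwhere(m)]
def line(P):
    vx,vy,x,y=cv2.fitLine(np.array(P,np.float32),2,0,.01,.01).ravel();k=np.sign(vx);return np.degrees(np.arctan2(k*vy,k*vx)),(x,y)
ax=np.array([545,111])
for nm,m,z in(("handle",max(comps(mk,20),key=lambda q:q[0][4])[2],97),("stripe",max(comps((t.min(2)>140)&(np.indices(mk.shape)[0]<48)&(np.indices(mk.shape)[1]<50),5),key=lambda q:q[0][4])[2],36)):
    a,c=line(L(m,z));d=np.array(c)-ax;print(nm,m.sum(),a,c,np.degrees(np.arctan2(d[1],d[0])),np.hypot(*d))
```

```text
Traceback (most recent call last):
ValueError: max() iterable argument is empty
```

Run:
```python
from h import *
T=lambda x,y,z:onz("top",((x+.5)/4-.5+180,(y+.5)/4-.5+125),z)[:2]
ax=np.array([545,111])
for nm,p,q,z in(("handle",(153,155),(177,42),97),("stripe initial",(172.8,88),(156,177.6),36)):
    a,b=T(*p,z),T(*q,z);c=(a+b)/2
    print(nm,a,b,np.degrees(np.arctan2(*(c-ax)[::-1])))
```

```text
handle [629.72162201  92.01162243] [730.41876253  70.11692989] -12.496515972164303
stripe initial [703.2159901   77.56434817] [620.01586174  93.64820503] -12.284680628675764
```

The handle bears -12.5° and the stripe -12.3°, so they line up.

```bash
python3 -c "
from cell import *
print(sign_off())"
```

```text
the job is handed in; nothing more can be done
None
```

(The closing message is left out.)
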